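Load a board carrier past the spring gate of a test dock

TASK

Load the blue board carrier into the grey test dock: with one fingertip press the yellow release bar down so that the red gate swings up, and keep holding it while another finger pushes the carrier by its upright rear plate along the lane, under the gate, until it is fully home against the black end block. Then let go so that the gate drops shut behind the circuit board part. Only push the carrier, never lift it, never let the gate touch it, and leave the other things on the desk where they are.

Things in the scene. Friction and masses are not known exactly. Their poses are not given: they have to be found in the camera images.
- dock: Fixed grey dock with an open-topped lane. Origin: on the desk, mid lane, straight under the gate. +x along the lane in the pushing direction, +y to the side of the yellow bar, z up. Base x -255 to 120, y -45 to 105 mm; lane floor at z = 8 mm. Rails at y = +/-31 mm, 6 mm thick, top at z = 22 mm, 55.6 mm between them.
- end_stop (a point): Middle of the black end block's stop face: dock (92, 0, 29) mm. The block is 42 mm high (top at z = 50 mm). The carrier is fully home when its front touches this face.
- shaft (a point): Middle of the gate's steel shaft, dock (-114, 45.5, 34) mm. The shaft, 8 mm thick, is the hinge axis; it runs along the lane, dock x -253 to 25 mm, in three bearing blocks (dock y 39 to 52 mm, up to z = 42 mm, at x = -247, -100 and 17 mm).
- release_bar: Yellow bar: plate 205 mm long along the lane (dock x -252 to -47 mm), 34 mm wide, 4 mm thick, on the gate's shaft. Origin: on the shaft's axis at dock (0, 45.5, 34) mm. Gate shut, it slopes 0.45 rad up away from the shaft. Pressed down anywhere along it, it lifts the gate; it springs back. At dock y = 75 mm it takes about 4 N to start, 6 to 7 N near the stop.
- bar_middle (a point): Middle of the yellow bar's upper face: dock (-150, 73, 49) mm with the gate shut, about (-150, 77, 32) mm with the gate raised 0.5 rad.
- flap: Red gate, 6 mm thick, across the lane at dock x = 0, on the same shaft as the bar; origin on the shaft's axis at dock (0, 45.5, 34) mm. Shut, its plate covers dock y -26 to 10, z 18 to 49 mm: it blocks the carrier's body, not its tongue. Raised 0.5 rad, its lowest point over the lane is at z = 36 mm, its highest at about 83 mm.
- gate (a joint): Angle of the gate and bar together: 0 = gate shut and bar up, grows as the bar is pressed; stop at 0.6 rad. From about 0.4 the carrier passes under freely.
- carrier: Loose blue carrier, about 0.3 kg, in the lane before the gate. Origin: underside, middle of its body; +x along the lane to the end block. Body x -40 to 40, 51 mm wide, 20 mm high with the small circuit board fixed on it. Flat tongue behind it, 6 mm high, x -112 to -40; upright push plate x -112 to -104, 51 mm wide, 55 mm high. Fully home at dock x = 52 mm.
- push_plate (a point): Point on the rear face of the carrier's push plate, in the middle of its width, 42 mm above the carrier's underside.
- power_module: bystander: green supply board with battery pack, 58 x 94 x 38 mm, origin under its centre; not to be moved
- grey_hood: bystander: grey connector hood, 73 x 34 x 18 mm, origin under its centre; not to be moved
- capacitor: bystander: dark blue upright capacitor, 22 x 22 x 34 mm, origin under its centre; not to be moved
- solder_reel: bystander: blue and white reel of solder, 76 x 68 x 34 mm, origin under its centre; not to be moved
- battery: bystander: small green and white battery, lying, 14 x 50 x 14 mm, origin under its centre; not to be moved
- glue_bottle: bystander: white glue bottle with red cap, 36 x 36 x 105 mm, origin under its centre; not to be moved

How it is judged:
On the way, in this order (a step that is already met when the one before it is completed fails the run):
1. a finger holds the yellow bar down and the gate up while the carrier is still in front of the gate (value of joint gate above 0.35 rad and contact force between the fingers and release_bar above 0.5 N and x of carrier in the frame of dock below -0.045 m), for 0.1 s.
2. with the bar still held down by a finger, a finger pushes the carrier under the gate (value of joint gate above 0.3 rad and contact force between the fingers and release_bar above 0.5 N and contact force between the fingers and carrier above 0.1 N and x of carrier in the frame of dock between -0.035 and 0.04 m), for 0.05 s.
At the end, for the whole second after the job is handed in: The carrier lies flat in the lane, fully home (its front within 5 mm of the end block) and at rest, and the gate is shut behind its body (below 0.06 rad) (x of carrier in the frame of dock above 0.047 m and value of joint gate below 0.06 rad and z of carrier in the frame of dock below 0.011 m and angle between carrier's own z axis and vertical below 0.05 rad and angle between the x axis of carrier and the x axis of dock, either way round below 0.1 rad and linear speed of carrier below 0.01 m/s); the robot touches nothing.
It fails at once if the carrier is lifted (over 7 mm) or tipped (over 0.15 rad) (z of carrier in the frame of dock above 0.015 m or angle between carrier's own z axis and vertical above 0.15 rad).
It fails at once if the gate touches the carrier (over 0.5 N) (contact force between flap and carrier above 0.5 N).
It fails at once if a bystander is moved more than 15 mm (distance of any of power_module, grey_hood, capacitor, solder_reel, battery, glue_bottle from where it was at the start of the episode above 0.015 m).
It also fails if it takes over 42 s, if anything falls off the work surface, if the arm or the gripper's body presses on something with over 40 N, if the wrist force passes 120 N, or if a joint passes its speed limit or range.

ROBOT

A 6-joint arm with a two-finger parallel gripper is mounted at the origin on a cart in front of the work surface, level with it; the furniture and walls round the work are solid. World frame = base frame: x ahead of the robot, y to its left, z up, the work surface at z = 0. Lengths are in m, angles in rad, forces in N, time in s.
With the tool pointing down it reaches from about 0.425 to 0.95 m from the base axis. Payload 3.5 kg.
Tool frame: the origin (TCP) lies at the very end of the fingers, on their centre line; the grasp point (between the pads) lies 19 mm behind it; z points along the fingers, y is the line along which they close (so a half turn about z gives the same grasp; the last joint's range is limited). The gripper opens to 85 mm and grips with 20 to 120 N. Pads are 22 mm wide; open, the fingers measure 114 mm over their backs; the gripper's body (76 mm by 85 mm) begins 54 mm behind the grasp point. The pads swing forward as they close: fully open they stand 13 mm farther back than shut.
Start: joints at [-1.368, 0.286, 1.577, -0, 1.279, -0.15], TCP at [0.233, -0.633, 0.231] pointing down, gripper open.
Joint ranges: [-2.77, 2.77], [-0.9, 2.22], [0.21, 2.48], [-1.53, 4.67], [0.24, 2.81], [-2.84, 2.84]. Speed limits (rad/s): [2.79, 2.79, 3.14, 3.14, 3.14, 3.14].

INTERFACE

Orientations are given as a rotation vector (axis times angle).
In Python, from cell import monitor, eyes, order gives the robot as it stands. The module is installed in compiled form; this text tells all that it offers.
- The arm moves only by the tool servo_tool, never from a script. Its argument "increments" is a list of rows, each a list of 2 entries, a list of its own where there are three numbers: the shift along the tool's x, y, z in mm, then the turn about the tool's z in rad. A call has 1 to 5 rows; each row shifts and turns the commanded pose from where the row before left it, along the tool's axes as they then stand; what a row does not reach is not made up. A row lasts 1/12 s, in which the tool goes at most 41.7 mm and 7.16 degrees, less where a joint would pass 70% of its speed; a pose out of reach is approached as far as the arm can. A call with a gripper value outside its range is refused whole. "fingers" is the finger opening in mm, from 0 to 85.4, set as the call begins (left out, the last holds). The fingers move at their own pace and stop on an object; the grip force is fixed at half the most. Time passes only in rows, so rows that do not move let the fingers close. It gives the time, the measured TCP pose, the force, the opening and the grip force at its end, in the units of the state.
- monitor.get_state(): the state, without advancing time (a new reading comes with each control period).
- eyes.capture(name): name is "side" or "top"; returns a dict with "color" (420x560x3 uint8, blue, green, red), "fx", "fy", "cx", "cy" (pixels), "R" (3x3) and "t" (3): a world point X has camera coordinates R X + t. Camera axes: x right, y down, z forward; pixel columns grow to the right and rows downward; lengths in m; the calibration is good to about 2 mm. A picture is of the moment at which its call begins. There is no depth.
- order.close_job(): hands the job in; it is judged then, once.
The state is a dict: "t": time; "q": joint angles; "joint_velocities": joint speeds; "joint_torque": joint torques, N m; "tcp_pos": TCP position; "tcp_rot": TCP orientation; "force": force on the tool from outside, world axes, zero at the start; "torque": the same for the moment, N m; "opening": opening from 0.0 (shut) to 1.0 (fully open); "gripper_force": force on a finger pad.
Only numpy, scipy, OpenCV 4.12 (cv2) and the standard library are available. Lean on these libraries where they do the work, as an engineer would, in place of code of your own. Each camera call takes 0.05 s, during which the arm holds its last target. There are 200 camera calls.

## Working session

There is one attempt and no reset: what is moved stays moved. The work goes in short steps, Python scripts to look and compute and a tool call to move; the robot and the scene stay as the last step left them, time stands still between calls to the robot, and variables do not carry over. Pictures are saved under pics/ and viewed, at most 10 in all, crops included, and the job is handed in when it is done.

Besides the shell and the picture viewer there is one more tool, called as name([rows], argument=value, ...), one row to a line, values as JSON. servo_tool: Moves the arm, as the interface text tells. Its arguments: {"type":"object","properties":{"increments":{"type":"array"},"fingers":{"type":"number"}},"required":["increments"]}

```bash
mkdir -p pics; python3 - <<'E'
from cell import monitor, eyes
import cv2
s=monitor.get_state(); print(s)
for n in("side","top"):
    c=eyes.capture(n); cv2.imwrite(f"pics/{n}0.png",c["color"]); print(n,c["fx"],c["fy"],c["cx"],c["cy"],c["R"],c["t"])
E
```

```text
{'t': 0.0, 'q': array([-1.36800756e+00,  2.87168000e-01,  1.57820056e+00,  3.02207672e-05,
        1.27863611e+00, -1.50006490e-01]), 'joint_velocities': array([ 8.34042021e-04, -5.01208390e-04,  1.08009521e-03,  1.83294551e-03,
        5.53359785e-05,  1.98978149e-04]), 'joint_torque': array([-6.63810006e-04, -4.05984843e+01, -2.92623818e+01, -1.84460177e-04,
        5.74355290e-03, -8.65553282e-07]), 'tcp_pos': array([ 0.23312056, -0.63274731,  0.22993289]), 'tcp_rot': array([-3.09047006e+00, -5.50863268e-01,  5.45102051e-05]), 'force': array([ 0.2623683 ,  0.06396362, -0.62354908]), 'torque': array([ 0.05542057, -0.04982474, -0.03921991]), 'gripper_force': 0.0, 'opening': 0.9952540722223128}
side 504.4002114795928 504.4002114795928 281.48221855910055 211.38053105491906 [[-0.97951339 -0.20111916  0.01022767]
 [-0.14185599  0.6530526  -0.74390805]
 [ 0.14293496 -0.73011875 -0.66820372]] [0.51328027 0.19855855 1.12044621]
top 447.62384205609084 447.62384205609084 278.1027637139393 215.01999584482493 [[-0.02658469 -0.99946945 -0.01881663]
 [-0.9979406   0.02763384 -0.05788715]
 [ 0.05837641  0.01723897 -0.99814579]] [-0.08911784  0.56433917  1.28912656]
```

View pics/side0.png

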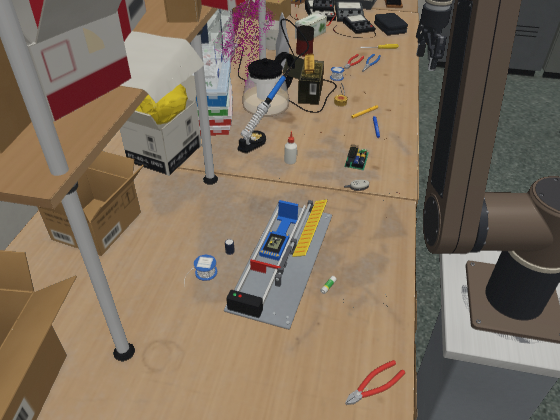

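View pics/top0.png

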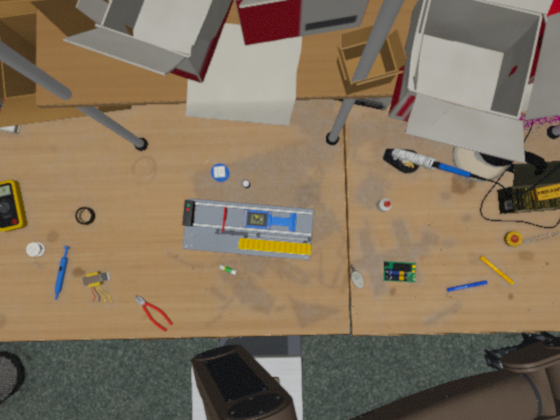

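The side view shows the dock with the red gate near (265,267), the black end block (245,302), the blue push plate (288,210) and the yellow bar (310,228). In the top view the lane runs leftwards (+x dock ≈ world +y), with the gate at (224,220) and the yellow bar towards the robot. Next I'll enlarge both for measurement.

```bash
python3 - <<'E'
import cv2
a=cv2.imread("pics/top0.png")[190:270,175:325]; cv2.imwrite("pics/topc.png",cv2.resize(a,None,fx=5,fy=5,interpolation=cv2.INTER_CUBIC))
a=cv2.imread("pics/side0.png")[190:335,190:350]; cv2.imwrite("pics/sidec.png",cv2.resize(a,None,fx=4,fy=4,interpolation=cv2.INTER_CUBIC))
E
```

```text
(no output)
```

View pics/topc.png

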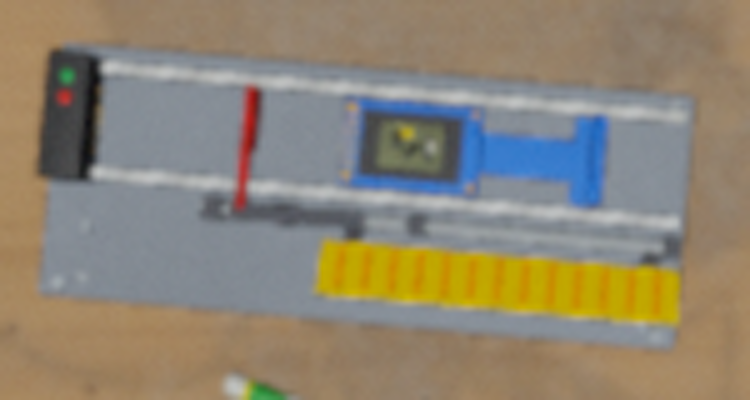

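View pics/sidec.png

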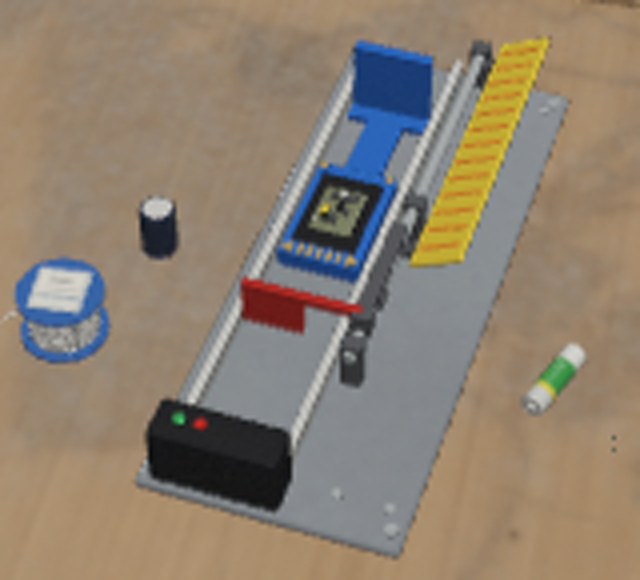

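The enlarged views clearly show the base corners, bar corners, end-block face and the push plate's top edge. I'll fit the dock pose from these.

```bash
cat > h.py <<'E'
import numpy as np
from scipy.optimize import least_squares
def cams():
    return {"side":(504.4002,281.4822,211.3805,np.array([[-0.97951339,-0.20111916,0.01022767],[-0.14185599,0.6530526,-0.74390805],[0.14293496,-0.73011875,-0.66820372]]),np.array([0.51328027,0.19855855,1.12044621])),
 "top":(447.62384,278.10276,215.02,np.array([[-0.02658469,-0.99946945,-0.01881663],[-0.9979406,0.02763384,-0.05788715],[0.05837641,0.01723897,-0.99814579]]),np.array([-0.08911784,0.56433917,1.28912656]))}
C=cams()
def proj(n,X):
    f,cx,cy,R,t=C[n]; p=X@R.T+t; return np.c_[f*p[:,0]/p[:,2]+cx,f*p[:,1]/p[:,2]+cy]
def d2w(p,X):
    c,s=np.cos(p[2]),np.sin(p[2]); X=np.atleast_2d(X)/1000.
    return np.c_[p[0]+c*X[:,0]-s*X[:,1],p[1]+s*X[:,0]+c*X[:,1],X[:,2]]
E
python3 - <<'E'
from h import *
bi,bo=(57.7,41.6),(88.3,56.4)
T=[((-255,-45,8),(692,97)),((-255,105,8),(672,347)),((120,105,8),(40,294)),((120,-45,8),(62,45)),((-47,*bi),(322,240)),((-47,*bo),(317,292)),((-252,*bi),(680,268)),((-252,*bo),(678,324)),((92,0,50),(96,118))]
S=[((120,-45,4),(138,482)),((120,105,8),(402,552)),((-255,105,8),(568,98)),((-47,*bo),(463,263)),((-47,*bi),(413,263)),((-252,*bo),(549,40)),((-252,*bi),(503,40))]
Td=np.array([a for a,_ in T]);Tp=np.array([b for _,b in T])/5+[175,190]-0.4
Sd=np.array([a for a,_ in S]);Sp=np.array([b for _,b in S])/4+[190,190]-.4
rt=lambda p:(proj("top",d2w(p,Td))-Tp); rs=lambda p:(proj("side",d2w(p,Sd))-Sp)
for nm,f in(("both",lambda p:np.r_[rt(p).ravel(),rs(p).ravel()]),("top",lambda p:rt(p).ravel()),("side",lambda p:rs(p).ravel())):
    r=least_squares(f,[.5,.1,1.57],loss="soft_l1"); print(nm,r.x,np.sqrt(np.mean(r.fun**2)))
    if nm=="both": p=r.x; print(rt(p).round(1).tolist(),rs(p).round(1).tolist())
# carrier
pt=np.array([(607,118),(603,207)])/5+[175,190]-.4; ps=np.array([(357,42),(433,57)])/4+190-.4
g=lambda x:np.r_[(proj("top",d2w(p,[(x[0]-112,-25.5,63),(x[0]-112,25.5,63)]))-pt).ravel()]
r=least_squares(g,[-100]);print(r.x,r.fun)
g=lambda x:np.r_[(proj("side",d2w(p,[(x[0]-104,-25.5,63),(x[0]-104,25.5,63)]))-ps).ravel()]
r=least_squares(g,[-100]);print(r.x,r.fun)
E
```

```text
both [0.56088127 0.04833359 1.46252972] 0.6505439446036921
[[1.0, -0.4], [1.1, 0.8], [-0.3, 0.9], [0.1, -0.2], [0.2, 0.1], [-0.3, 0.5], [0.3, 0.4], [0.2, 0.1], [-1.7, 0.3]] [[-0.8, 0.6], [-0.2, 0.3], [0.5, -0.7], [-0.4, -0.9], [-1.0, 0.5], [0.0, -0.9], [-0.4, 1.0]]
top [0.56183532 0.04859207 1.4612301 ] 0.6137418472303956
side [0.56014295 0.04794348 1.46301827] 0.6058466469386667
[-91.39301147] [ 0.35603183 -0.57689801 -0.28765316 -0.2615572 ]
[-97.43635347] [-0.48797207 -0.37568855 -0.08940932  0.08761263]
```

```bash
cat >> h.py <<'E'
P=np.array([0.5609,0.0483,1.4625])
from scipy.spatial.transform import Rotation as Ro
def plan(target_dock, n=None, vmax=36, tmax=.115):
    """rows (tool frame) to bring TCP to dock (x,y,z) mm, tool x along dock x"""
    from cell import monitor
    s=monitor.get_state(); R=Ro.from_rotvec(s["tcp_rot"]); M=R.as_matrix(); p=s["tcp_pos"]
    d=(d2w(P,target_dock)[0]-p)*1000
    yaw=np.arctan2(M[1,0],M[0,0]); dy=(P[2]-yaw+np.pi)%(2*np.pi)-np.pi
    N=n or int(max(np.ceil(np.linalg.norm(d)/vmax),np.ceil(abs(dy)/tmax),1))
    rows=[]
    for i in range(N):
        Ri=Ro.from_euler("z",dy*i/N)*R
        rows.append([[float(round(v,1)) for v in Ri.inv().apply(d/N)],round(-dy/N,3)])
    for i in range(0,N,5): print(rows[i:i+5])
    return s
def dockpose():
    from cell import monitor
    s=monitor.get_state(); p=s["tcp_pos"]; c,k=np.cos(P[2]),np.sin(P[2]); v=p[:2]-P[:2]; M=Ro.from_rotvec(s["tcp_rot"]).as_matrix()
    print("t",s["t"].__round__(2),"dock",(np.r_[c*v[0]+k*v[1],-k*v[0]+c*v[1],p[2]]*1000).round(1),"yawerr",round(np.arctan2(M[1,0],M[0,0])-P[2],4),"tilt",M[2].round(3),"F",s["force"].round(2),"open",s["opening"].__round__(3),"q",s["q"].round(2))
E
python3 -c "
from h import *
dockpose(); plan((-230,36,180))"
```

```text
t 0.1 dock [-712.6  252.2  230.1] yawerr -1.1097 tilt [ 0.    -0.002 -1.   ] F [ 0.18 -0.82  0.15] open 0.999 q [-1.37  0.29  1.58 -0.    1.28 -0.15]
[[[27.2, -22.4, 3.4], np.float64(-0.074)], [[28.8, -20.3, 3.4], np.float64(-0.074)], [[30.2, -18.1, 3.4], np.float64(-0.074)], [[31.5, -15.8, 3.4], np.float64(-0.074)], [[32.6, -13.5, 3.4], np.float64(-0.074)]]
[[[33.5, -11.0, 3.4], np.float64(-0.074)], [[34.2, -8.5, 3.4], np.float64(-0.074)], [[34.7, -6.0, 3.4], np.float64(-0.074)], [[35.1, -3.4, 3.4], np.float64(-0.074)], [[35.2, -0.8, 3.3], np.float64(-0.074)]]
[[[35.2, 1.8, 3.3], np.float64(-0.074)], [[35.0, 4.4, 3.3], np.float64(-0.074)], [[34.6, 7.0, 3.3], np.float64(-0.074)], [[33.9, 9.5, 3.3], np.float64(-0.074)], [[33.1, 12.0, 3.3], np.float64(-0.074)]]
```

servo_tool([
  [[27.2,-22.4,3.4],-0.074],
  [[28.8,-20.3,3.4],-0.074],
  [[30.2,-18.1,3.4],-0.074],
  [[31.5,-15.8,3.4],-0.074],
  [[32.6,-13.5,3.4],-0.074],
], fingers=62)

```text
t: 0.52
tcp_pos: [0.3227, -0.4796, 0.2135]
tcp_rot: [-2.936, -1.115, -0.0]
force: [0.7, 1.0, -0.6]
opening: 0.73
gripper_force: 0.0
```

servo_tool([
  [[33.5,-11.0,3.4],-0.074],
  [[34.2,-8.5,3.4],-0.074],
  [[34.7,-6.0,3.4],-0.074],
  [[35.1,-3.4,3.4],-0.074],
  [[35.2,-0.8,3.3],-0.074],
])

```text
t: 0.93
tcp_pos: [0.4117, -0.3275, 0.1968]
tcp_rot: [-2.681, -1.637, 0.0]
force: [0.9, -0.4, 0.1]
opening: 0.72
gripper_force: 0.0
```

servo_tool([
  [[35.2,1.8,3.3],-0.074],
  [[35.0,4.4,3.3],-0.074],
  [[34.6,7.0,3.3],-0.074],
  [[33.9,9.5,3.3],-0.074],
  [[33.1,12.0,3.3],-0.074],
])

```text
t: 1.35
tcp_pos: [0.5006, -0.1754, 0.1804]
tcp_rot: [-2.334, -2.102, 0.0]
force: [-0.6, -0.7, -0.1]
opening: 0.725
gripper_force: 0.0
```

servo_tool([
  [[0,0,0],0],
  [[0,0,0],0],
])

```text
t: 1.52
tcp_pos: [0.5005, -0.1754, 0.1802]
tcp_rot: [-2.334, -2.101, 0.001]
force: [0.8, 0.3, -0.1]
opening: 0.726
gripper_force: 0.0
```

```bash
python3 -c "
from h import *
dockpose(); plan((-230,36,90))"
```

```text
t 1.52 dock [-228.9   35.9  180.2] yawerr 0.0036 tilt [ 0.    -0.001 -1.   ] F [ 0.77  0.27 -0.07] open 0.726 q [-0.53  0.02  1.98 -0.    1.15 -0.42]
[[[-0.4, 0.0, 30.1], np.float64(0.001)], [[-0.4, 0.0, 30.1], np.float64(0.001)], [[-0.4, 0.0, 30.1], np.float64(0.001)]]
```

servo_tool([
  [[-0.4,0,33],0],
  [[-0.4,0,33],0],
  [[-0.3,0,34],0],
  [[0,0,10],0],
  [[0,0,0],0],
])

```text
t: 1.93
tcp_pos: [0.4972, -0.1778, 0.0674]
tcp_rot: [-2.334, -2.091, 0.004]
force: [0.1, 0.2, 0.1]
opening: 0.728
gripper_force: 0.0
```

```bash
python3 -c "
from h import *
from cell import eyes
import cv2
dockpose()
a=eyes.capture('side')['color'][160:310,210:370]; b=eyes.capture('top')['color'][180:280,215:335]
a=cv2.resize(a,(400,375),interpolation=2); b=cv2.resize(b,(400,333),interpolation=2)
o=np.zeros((375,800,3),np.uint8); o[:,:400]=a; o[:333,400:]=b
cv2.imwrite('pics/c1.png',o)"
```

```text
t 1.93 dock [-231.7   38.9   67.4] yawerr -0.0017 tilt [ 0.003 -0.007 -1.   ] F [0.09 0.21 0.09] open 0.728 q [-0.54  0.17  2.04 -0.    0.93 -0.43]
```

View pics/c1.png

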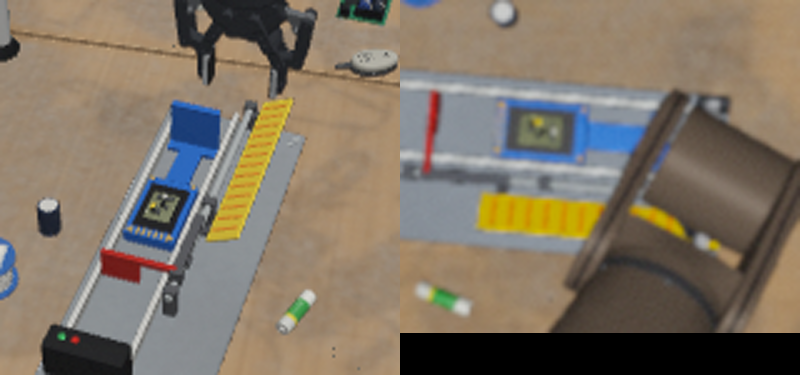

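The picture shows the fingertips at about (207,82) and (275,93) in the left half, above the rear of the dock, with the carrier untouched. I'll check the tips' projection to find the tip height.

servo_tool([
  [[0,0,0],0],
])

```text
t: 2.12
tcp_pos: [0.5017, -0.1797, 0.0734]
tcp_rot: [2.336, 2.095, 0.002]
force: [-0.1, 0.1, 0.5]
opening: 0.727
gripper_force: 0.0
```

```bash
python3 -c "
from h import *
dockpose()
for z in (60,67,74,81):
  q=d2w(P,[(-231.7,38.9+38,z),(-231.7,38.9-38,z)]); print(z,((proj('side',q)-[210,160])*2.5).round())
plan((-230,36,58))
"
```

```text
t 2.12 dock [-233.1   34.2   73.4] yawerr -0.0005 tilt [-0.002  0.004 -1.   ] F [-0.09  0.11  0.47] open 0.727 q [-0.53  0.16  2.04 -0.    0.93 -0.43]
60 [[277. 104.]
 [205.  89.]]
67 [[277.  99.]
 [205.  83.]]
74 [[277.  93.]
 [205.  78.]]
81 [[278.  88.]
 [205.  73.]]
[[[3.1, -1.9, 15.4], np.float64(-0.0)]]
```

servo_tool([
  [[0,0,4],0],
  [[0,0,5],0],
  [[0,0,4],0],
  [[0,0,3],0],
  [[0,0,2],0],
])

```text
t: 2.53
tcp_pos: [0.5, -0.1781, 0.0524]
tcp_rot: [-2.337, -2.098, 0.0]
force: [-0.4, 0.5, 0.3]
opening: 0.725
gripper_force: 0.0
```

servo_tool([
  [[0,0,2],0],
  [[0,0,2],0],
  [[0,0,2],0],
  [[0,0,2],0],
  [[0,0,2],0],
])

```text
t: 2.95
tcp_pos: [0.5002, -0.1783, 0.0429]
tcp_rot: [-2.338, -2.098, 0.0]
force: [-0.9, 0.6, 4.9]
opening: 0.724
gripper_force: 1.8
```

```bash
python3 -c "
from h import *
dockpose()"
```

```text
t 2.95 dock [-231.9   35.8   42.9] yawerr 0.0004 tilt [-0. -0. -1.] F [-0.95  0.64  4.93] open 0.724 q [-0.53  0.21  2.05 -0.    0.88 -0.43]
```

servo_tool([
  [[0,0,3],0],
  [[0,0,3],0],
  [[0,0,3],0],
  [[0,0,2],0],
  [[0,0,2],0],
])

```text
t: 3.37
tcp_pos: [0.4996, -0.1785, 0.0302]
tcp_rot: [-2.336, -2.098, 0.003]
force: [-4.4, -0.5, 6.3]
opening: 0.722
gripper_force: 3.2
```

servo_tool([
  [[0,0,1],0],
  [[0,0,1],0],
  [[0,0,0],0],
  [[0,0,0],0],
])

```text
t: 3.7
tcp_pos: [0.4996, -0.1785, 0.0283]
tcp_rot: [-2.336, -2.098, 0.003]
force: [-2.8, 0.6, 7.1]
opening: 0.722
gripper_force: 3.4
```

```bash
python3 -c "
from h import *
from cell import eyes
import cv2
dockpose()
a=eyes.capture('side')['color'][190:310,210:350]
cv2.imwrite('pics/c2.png',cv2.resize(a,None,fx=5,fy=5,interpolation=2))"
```

```text
t 3.7 dock [-232.1   36.5   28.3] yawerr 0.0011 tilt [-0.    -0.003 -1.   ] F [-2.81  0.63  7.13] open 0.722 q [-0.53  0.24  2.05 -0.    0.85 -0.43]
```

View pics/c2.png

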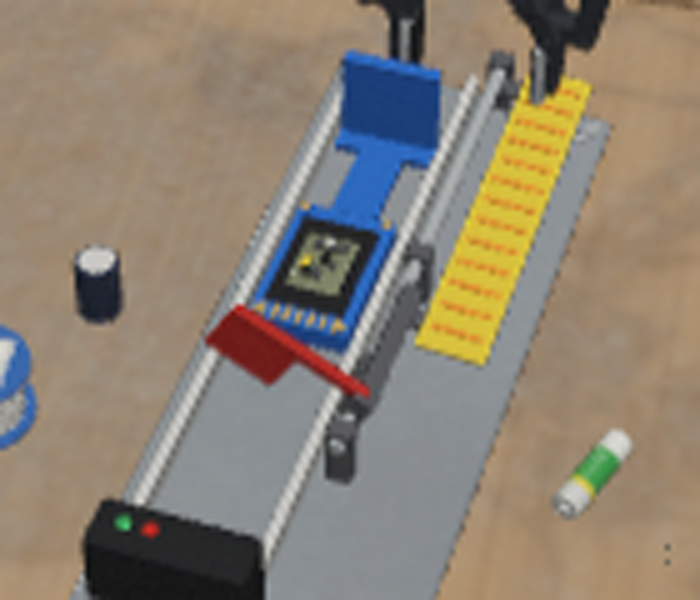

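The gate is raised well (its far top corner at (240,308)), and finger A sits on the bar at (540,95). Finger B is behind the plate and the carrier has not moved. I'll estimate the gate angle.

```bash
python3 -c "
from h import *
for th in (.3,.4,.5,.6):
  r=lambda y,z:(45.5+(y-45.5)*np.cos(th)+(z-34)*np.sin(th), 34-(y-45.5)*np.sin(th)+(z-34)*np.cos(th))
  X=[(-3,*r(-26,49)),(3,*r(-26,18)),(3,*r(10,18)),(-47,*r(88.3,56.4)),(-47,*r(57.7,41.6))]
  print(th,((proj('side',d2w(P,X))-[210,190])*5).round().tolist())
"
```

```text
0.3 [[219.0, 316.0], [197.0, 365.0], [269.0, 399.0], [484.0, 345.0], [413.0, 336.0]]
0.4 [[227.0, 308.0], [199.0, 355.0], [269.0, 393.0], [484.0, 353.0], [413.0, 338.0]]
0.5 [[236.0, 301.0], [202.0, 345.0], [269.0, 387.0], [484.0, 360.0], [414.0, 340.0]]
0.6 [[247.0, 295.0], [206.0, 335.0], [270.0, 382.0], [483.0, 367.0], [413.0, 342.0]]
```

servo_tool([
  [[2,0,0],0],
  [[4,0,0],0],
  [[4,0,0],0],
  [[4,0,0],0],
  [[4,0,0],0],
])

```text
t: 4.17
tcp_pos: [0.5039, -0.1627, 0.0299]
tcp_rot: [2.331, 2.096, -0.001]
force: [-1.5, -4.7, 5.9]
opening: 0.725
gripper_force: 3.3
```

servo_tool([
  [[4,0,0],0],
  [[4,0,0],0],
  [[4,0,0],0],
  [[4,0,0],0],
  [[4,0,0],0],
])

```text
t: 4.58
tcp_pos: [0.5063, -0.1432, 0.0299]
tcp_rot: [2.331, 2.096, -0.001]
force: [-1.1, -5.7, 6.3]
opening: 0.728
gripper_force: 4.1
```

```bash
python3 -c "
from h import *
from cell import eyes
import cv2
dockpose()
a=eyes.capture('side')['color'][190:310,210:350]
cv2.imwrite('pics/c3.png',cv2.resize(a,None,fx=5,fy=5,interpolation=2))"
```

```text
t 4.58 dock [-196.3   33.6   29.9] yawerr 0.0021 tilt [-0.005  0.005 -1.   ] F [-1.14 -5.65  6.27] open 0.728 q [-0.47  0.22  2.07 -0.    0.84 -0.36]
```

View pics/c3.png

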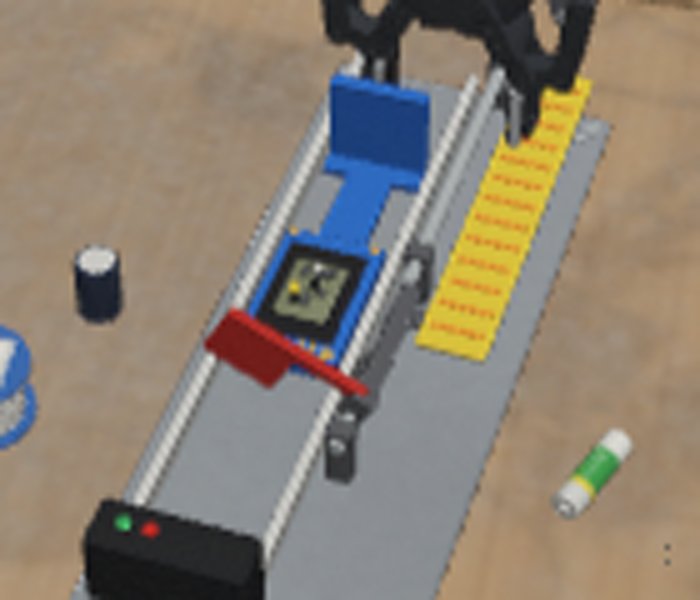

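Carrier moving (plate at (378,120), nose just short of the gate), gate still up. Continuing with a small z and y correction.

servo_tool([
  [[3,-0.5,0.5],0],
  [[4,-0.5,0.5],0],
  [[4,-0.5,0.5],0],
  [[4,0,0],0],
  [[4,0,0],0],
])

```text
t: 5.05
tcp_pos: [0.5079, -0.1249, 0.0294]
tcp_rot: [2.329, 2.094, -0.0]
force: [-0.7, -7.6, 7.4]
opening: 0.725
gripper_force: 4.9
```

servo_tool([
  [[4,0,0],0],
  [[4,0,0],0],
  [[4,0,0],0],
  [[4,0,0],0],
  [[4,0,0],0],
])

```text
t: 5.47
tcp_pos: [0.5101, -0.1049, 0.0294]
tcp_rot: [2.329, 2.094, 0.0]
force: [-1.1, -7.3, 10.2]
opening: 0.725
gripper_force: 5.0
```

```bash
python3 -c "
from h import *
dockpose()"
```

```text
t 5.47 dock [-157.8   33.9   29.4] yawerr 0.002 tilt [-0.006  0.007 -1.   ] F [-1.07 -7.26 10.15] open 0.725 q [-0.4   0.21  2.08 -0.01  0.84 -0.29]
```

servo_tool([
  [[4,0,0],0],
  [[4,0,0],0],
  [[4,0,0],0],
  [[4,0,0],0],
  [[4,0,0],0],
])

```text
t: 5.88
tcp_pos: [0.5122, -0.0848, 0.0293]
tcp_rot: [2.33, 2.094, 0.0]
force: [-1.3, -8.3, 8.9]
opening: 0.729
gripper_force: 5.0
```

servo_tool([
  [[4,0,0],0],
  [[4,0,0],0],
  [[4,0,0],0],
  [[4,0,0],0],
  [[4,0,0],0],
])

```text
t: 6.3
tcp_pos: [0.5142, -0.0647, 0.0292]
tcp_rot: [2.33, 2.095, 0.0]
force: [-1.3, -7.7, 10.1]
opening: 0.728
gripper_force: 4.9
```

```bash
python3 -c "
from h import *
from cell import eyes
import cv2
dockpose()
a=eyes.capture('side')['color'][190:310,210:350]
cv2.imwrite('pics/c4.png',cv2.resize(a,None,fx=5,fy=5,interpolation=2))"
```

```text
t 6.3 dock [-117.3   34.2   29.2] yawerr 0.0021 tilt [-0.005  0.007 -1.   ] F [-1.26 -7.68 10.13] open 0.728 q [-0.32  0.21  2.09 -0.01  0.84 -0.21]
```

View pics/c4.png

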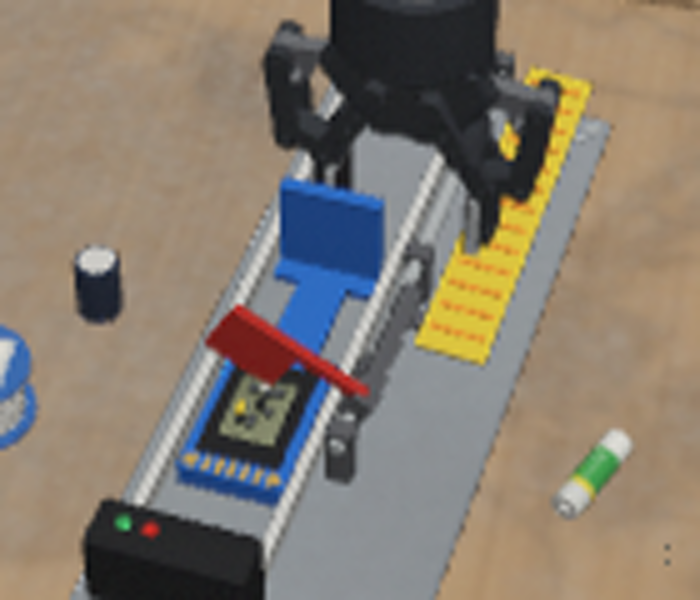

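The carrier's body is half under the raised gate, with no contact visible; the plate is at (330,230). About 45 mm remain.

servo_tool([
  [[4,0,0],0],
  [[4,0,0],0],
  [[4,0,0],0],
  [[4,0,0],0],
  [[4,0,0],0],
])

```text
t: 6.77
tcp_pos: [0.5163, -0.0446, 0.029]
tcp_rot: [2.33, 2.095, 0.001]
force: [-1.3, -7.3, 8.6]
opening: 0.723
gripper_force: 5.0
```

servo_tool([
  [[4,0,0],0],
  [[4,0,0],0],
  [[4,0,0],0],
  [[3,0,0],0],
  [[3,0,0],0],
])

```text
t: 7.18
tcp_pos: [0.5181, -0.0266, 0.0289]
tcp_rot: [2.331, 2.095, 0.001]
force: [-0.3, -7.5, 10.3]
opening: 0.725
gripper_force: 5.0
```

```bash
python3 -c "
from h import *
dockpose()"
```

```text
t 7.18 dock [-79.   34.4  28.9] yawerr 0.0021 tilt [-0.005  0.006 -1.   ] F [-0.28 -7.49 10.28] open 0.725 q [-0.25  0.21  2.09 -0.01  0.84 -0.14]
```

Advance slowly until the force rises at the end block.

servo_tool([
  [[2,0,0],0],
  [[1.5,0,0],0],
  [[1.5,0,0],0],
  [[1,0,0],0],
  [[1,0,0],0],
])

```text
t: 7.6
tcp_pos: [0.5188, -0.0196, 0.0288]
tcp_rot: [2.331, 2.095, 0.001]
force: [-1.3, -7.2, 7.7]
opening: 0.727
gripper_force: 4.8
```

servo_tool([
  [[1,0,0],0],
  [[1,0,0],0],
  [[0,0,0],0],
])

```text
t: 7.85
tcp_pos: [0.5189, -0.0184, 0.0289]
tcp_rot: [2.33, 2.095, -0.001]
force: [-1.2, -10.3, 9.2]
opening: 0.724
gripper_force: 6.5
```

```bash
python3 -c "
from h import *
dockpose()"
```

```text
t 7.85 dock [-70.8  34.6  28.9] yawerr 0.0021 tilt [-0.006  0.005 -1.   ] F [ -1.16 -10.32   9.21] open 0.724 q [-0.23  0.21  2.08 -0.01  0.84 -0.12]
```

Force is rising and the position stalled at about the expected -71, so the end block is close or touched. Press slightly more to confirm.

servo_tool([
  [[1,0,0],0],
  [[1,0,0],0],
  [[1,0,0],0],
  [[0,0,0],0],
])

```text
t: 8.18
tcp_pos: [0.5189, -0.0183, 0.029]
tcp_rot: [2.328, 2.093, -0.008]
force: [-5.1, -21.7, 10.0]
opening: 0.723
gripper_force: 12.2
```

```bash
python3 -c "
from h import *
from cell import eyes
import cv2
dockpose()
a=eyes.capture('side')['color'][190:310,210:350]
cv2.imwrite('pics/c5.png',cv2.resize(a,None,fx=5,fy=5,interpolation=2))"
```

```text
t 8.18 dock [-70.7  34.5  29. ] yawerr 0.002 tilt [-0.011  0.005 -1.   ] F [ -5.1  -21.66  10.01] open 0.723 q [-0.23  0.21  2.08 -0.01  0.84 -0.11]
```

View pics/c5.png

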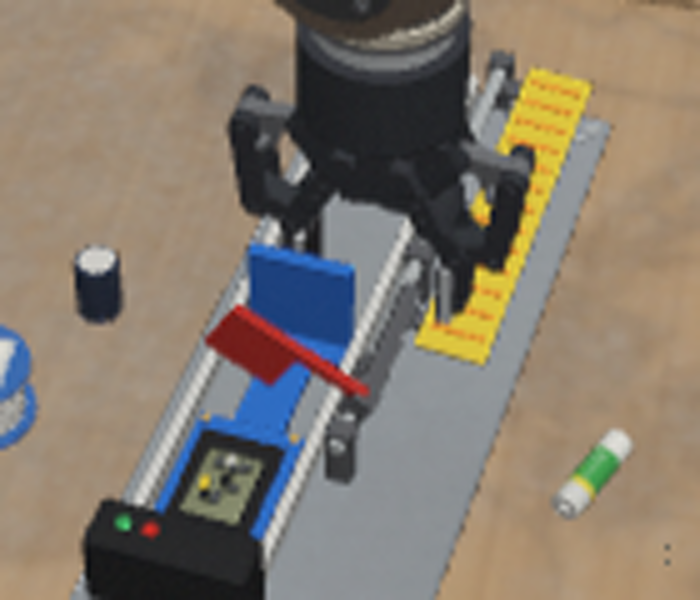

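The carrier's nose is against the black block at (180,510), the position is stalled at 22 N, and the gate is clear over the tongue. Backing off the plate, then letting the bar up.

servo_tool([
  [[-3,0,0],0],
  [[-4,0,0],0],
  [[-5,0,0],0],
  [[-5,0,0],0],
  [[-3,0,0],0],
])

```text
t: 8.65
tcp_pos: [0.5158, -0.0316, 0.0277]
tcp_rot: [2.34, 2.096, 0.005]
force: [-0.2, 4.2, 7.3]
opening: 0.726
gripper_force: 3.3
```

servo_tool([
  [[0,0,-3],0],
  [[0,0,-4],0],
  [[0,0,-4],0],
  [[0,0,-4],0],
  [[0,0,-4],0],
])

```text
t: 9.07
tcp_pos: [0.5146, -0.0321, 0.0458]
tcp_rot: [2.337, 2.099, -0.0]
force: [0.1, -0.6, -0.0]
opening: 0.729
gripper_force: 0.0
```

servo_tool([
  [[0,0,-4],0],
  [[0,0,-6],0],
  [[0,0,-10],0],
  [[0,0,-15],0],
  [[0,0,-20],0],
])

```text
t: 9.48
tcp_pos: [0.5128, -0.0316, 0.0997]
tcp_rot: [-2.335, -2.096, 0.004]
force: [0.6, 0.2, -0.2]
opening: 0.725
gripper_force: 0.0
```

servo_tool([
  [[-10,0,-20],0],
  [[-20,0,-20],0],
  [[-20,0,-15],0],
  [[-10,0,-5],0],
  [[0,0,0],0],
])

```text
t: 9.9
tcp_pos: [0.5088, -0.0934, 0.1624]
tcp_rot: [2.338, 2.093, 0.002]
force: [0.3, 0.5, -0.5]
opening: 0.726
gripper_force: 0.0
```

```bash
python3 -c "
from h import *
from cell import eyes
import cv2
dockpose()
a=eyes.capture('side')['color'][190:310,210:350]
cv2.imwrite('pics/c6.png',cv2.resize(a,None,fx=5,fy=5,interpolation=2))"
```

```text
t 9.9 dock [-146.5   36.5  162.4] yawerr -0.0021 tilt [-0.001  0.003 -1.   ] F [ 0.32  0.5  -0.52] open 0.726 q [-0.38  0.    2.02 -0.    1.11 -0.27]
```

View pics/c6.png

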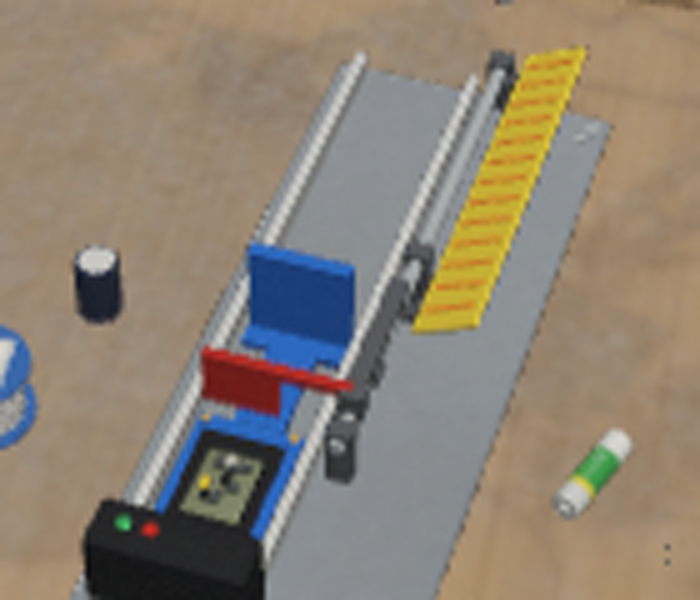

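The gate is shut (red plate at (240,385)) behind the carrier's body, the carrier is against the end block, and the bar is up. The arm is clear, so I'm handing in.

```bash
python3 -c "
from cell import order
print(order.close_job())"
```

```text
the job is handed in; nothing more can be done
None
```

I handed the job in at about 10 s on the robot's clock: the carrier is home against the end block, the gate is shut behind its body, and the arm is clear; the hand-in returned no verdict.

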